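# Free the sagging bolt of the drying cage and hold its gate ajar

## Robot

A 6-joint arm with a two-finger parallel gripper is mounted at the origin on a cart in front of the work surface, level with it; the furniture and walls round the work are solid. World frame = base frame: x ahead of the robot, y to its left, z up, the work surface at z = 0. Lengths are in m, angles in rad, forces in N, time in s.
With the tool pointing down it reaches from about 0.375 to 0.9 m from the base axis. Payload 3.1 kg.
Tool frame: the origin (TCP) lies on the front face of the gripper's body, between the roots of the fingers; the fingertips stand 70 mm ahead of it and the grasp point (between the pads) lies 51 mm ahead of it; z points along the fingers, y is the line along which they close (so a half turn about z gives the same grasp; the last joint's range is limited). The gripper opens to 87 mm and grips with 3 to 60 N. Pads are 19 mm wide; open, the fingers measure 117 mm over their backs; the gripper's body (75 mm by 190 mm) begins 51 mm behind the grasp point.
Start: joints at [0.986, 0.527, 1.433, -0, 1.181, -0.178], TCP at [0.247, 0.574, 0.292] pointing down, gripper open.
Joint ranges: [-3.08, 3.08], [-0.75, 2.2], [0.22, 2.44], [-1.43, 4.57], [0, 2.65], [-2.85, 2.85]. Speed limits (rad/s): [2.79, 2.79, 3.14, 3.14, 3.14, 3.14].

## Interface

Orientations are given as a unit quaternion [x, y, z, w].
In Python, from rig import robot, cams, ticket gives the robot as it stands. The module is installed in compiled form; this text tells all that it offers.
- The arm moves only by the shell command python3 -m crank 'ROWS' [FORCE]. ROWS is JSON, a list of rows, each a list of 7 numbers: the shift along the tool's x, y, z in cm, then the turn, a rotation vector about the tool's x, y, z in rad, then the closure, from 0 (fully open) to 1 (shut). A call has 1 to 5 rows; each row shifts and turns the commanded pose from where the row before left it, along the tool's axes as they then stand; what a row does not reach is not made up. A row lasts 1/8 s, in which the tool goes at most 62.5 mm and 10.7 degrees, less where a joint would pass 70% of its speed; a pose out of reach is approached as far as the arm can. A call is refused whole if a number of a shift passes 6.25 or a number of a turn 0.188, either way. A call with a gripper value outside its range is refused whole. The fingers move at their own pace and stop on an object; FORCE is the grip in N (left out, the last holds). Time passes only in rows, so rows that do not move let the fingers close. It gives the time, the measured TCP pose, the force, the opening and the grip force at its end, in the units of the state.
- robot.get_obs(): the state, without advancing time (a new reading comes with each control period).
- cams.camera(name): name is "side" or "top" or "wrist"; returns the picture (384x512x3 uint8, red, green, blue); there is no depth.
- cams.camera_info(name): a dict with "intrinsics" (3x3 intrinsics, pixels), "pose" (4x4, takes a point from camera to world coordinates). Camera axes: x right, y down, z forward; pixel columns grow to the right and rows downward; lengths in m; the calibration is good to about 2 mm. A picture is of the moment at which its call begins: read the wrist's pose just before it. camera_info takes no time and is no camera call; for the wrist camera it gives the pose at the moment of the call.
- ticket.hand_in(): hands the job in; it is judged then, once.
The state is a dict: "time": time; "q": joint angles; "joint_velocities": joint speeds; "joint_torque": joint torques, N m; "position": TCP position; "tool_rot": TCP orientation; "ft_force": force on the tool from outside, world axes, zero at the start; "moment": the same for the moment, N m; "grip_width": finger opening in m; "grip_force": force on a finger pad.
Only numpy, scipy, OpenCV 4.12 (cv2) and the standard library are available. Lean on these libraries where they do the work, as an engineer would, in place of code of your own. Each camera call takes 0.05 s, during which the arm holds its last target. There are 200 camera calls.

## Task

Take the knob of the bolt on the drying cage's gate, lift the sagging bolt over the bent-up lip of its keeper (gently, do not wrench it against the keeper) and draw it back clear of the keeper while the gate is still shut. Then swing the self-closing gate ajar by the same knob, so that its bolt end stands about 8 cm out from the post, and finish while still holding it there by the knob with the bolt drawn back, so that a colleague can reach in. Leave the cup in the cage, the glaze jar and the timer where they are.

Things in the scene. Friction and masses are not known exactly. Their poses are not given: they have to be found in the camera images.
- cage: Low pale-wood slatted drying cage fixed to the table, 156 (deep, x) x 296 (wide, y) mm, roof slats 117 mm high; origin on the table under its middle. Its x axis points from the gate into the cage, y along the gate from the bolt end to the hinge, z up. The gate is its front (-x) side, facing the robot; gate and bolt lie over the line x = -70 mm.
- bolt_knob: Upright steel knob of the bolt: cylinder 16 mm in diameter, 40 mm high, on a thin stem; origin at the cylinder's centre, 174 mm above the table while the bolt hangs low. Axes as the gate's (the cage's when shut). Can be pinched from above, best across the gate (cage x): guide straps 155 mm high stand 33 mm from its axis on the keeper side and 107 mm on the hinge side.
- keeper: Steel keeper, an open arch on four legs, 23 x 20 x 44 mm high, on top of the 110 mm high latch post at the cage's -y end; origin at the middle of its foot, on the post top. Across its mouth, on the gate side, a 3.5 mm thick lip is bent up to 11 mm. The nose of the bolt (a flat steel bar on top of the gate, about 0.16 kg with its knob) hangs 7 mm deep behind this lip.
- hinge (a point): Point on the gate's vertical hinge line, 110 mm above the table, at the cage's +y end; the knob stands 197 mm from it with the bolt shut, 197 mm less the draw otherwise.
- bolt_lift (a joint): Lift of the bolt in its worn tall guides, m: 0 hanging low, at most 0.014. The nose clears the lip above 0.007; it falls back by its own weight.
- bolt_draw (a joint): Draw of the bolt along the gate towards the hinge (+y of the cage), m: 0 shut, at most 0.045. Caught by the lip from about 0.003 unless lifted; past the lip from 0.015; free of the keeper from 0.017. Light friction, stays where it is left.
- gate (a joint): Gate angle, rad: 0 shut, grows as the bolt end swings out towards the robot (-x of the cage; clockwise from above), at most 1.0. A spring pulls it shut with 0.25 N m at 0 and 0.5 N m at 0.36. The bolt end, 240 mm from the hinge, stands 8 cm out at about 0.34.
- cup_mid (a point): Small biscuit-fired cup standing loose in the cage, 67 mm across, 61 mm high; its centre. To be left alone.
- jar_mid (a point): Loose glaze jar with dark lid, 51 mm across, 60 mm high; its centre. To be left alone.
- clock_mid (a point): Loose wind-up timer, 63 mm across, 43 mm high; its centre. To be left alone.

How it is judged:
By the outcome, as a careful person would: the job done as asked, in the order asked, and still so for the second after the job is handed in, while the arm keeps its last pose, push and grip.
It also fails if it takes over 35 s, if anything falls off the work surface, if the arm or the gripper's body presses on something with over 40 N, if the wrist force passes 120 N, or if a joint passes its speed limit or range.

## Working session

There is one attempt and no reset: what is moved stays moved. The work goes in short steps, Python scripts to look and compute and a shell command to move; the robot and the scene stay as the last step left them, time stands still between calls to the robot, and variables do not carry over. Pictures are saved under pics/ and viewed, at most 10 in all, crops included, and the job is handed in when it is done.

```bash
mkdir -p pics; python3 - <<'E'
from rig import robot,cams
import cv2,numpy as np
np.set_printoptions(precision=4,suppress=True)
for n in("side","top"):
    i=cams.camera_info(n);print(n,i["intrinsics"],i["pose"]);cv2.imwrite(f"pics/{n}0.png",cams.camera(n)[:,:,::-1])
o=robot.get_obs();print(o["time"],o["position"],o["tool_rot"],o["ft_force"],o["grip_width"])
E
```

```text
side [[359.0737   0.     262.0954]
 [  0.     359.0737 194.3005]
 [  0.       0.       1.    ]] [[-0.9664 -0.1634  0.1984  0.406 ]
 [-0.2568  0.5788 -0.774   0.6943]
 [ 0.0117 -0.7989 -0.6014  0.6297]
 [ 0.      0.      0.      1.    ]]
top [[457.8551   0.     254.2737]
 [  0.     457.8551 196.8701]
 [  0.       0.       1.    ]] [[-0.1108 -0.972   0.2072  0.3547]
 [-0.9938  0.1092 -0.019   0.0662]
 [-0.0041 -0.208  -0.9781  1.2453]
 [ 0.      0.      0.      1.    ]]
0.1 [0.247  0.5736 0.2914] [ 0.202   0.9794 -0.0009 -0.0004] [-1.2717  0.2663 -0.0687] 0.08650315738848222
```

View pics/top0.png

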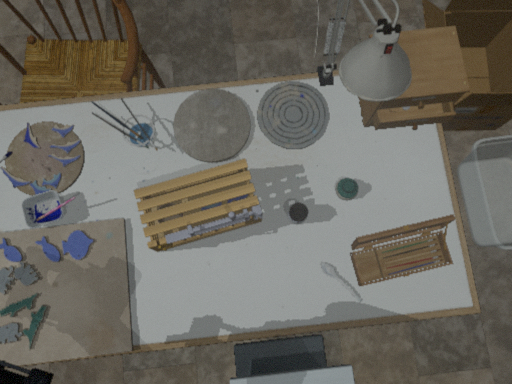

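View pics/side0.png

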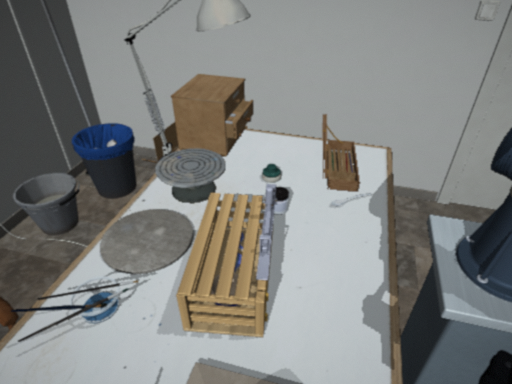

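The cage lies around top px (200,205), with its gate and bolt along the lower edge from (150,240) to (262,212). The keeper is at the right (-y) end, and the timer at (298,212). I'll zoom in on both views.

```bash
python3 - <<'E'
import cv2,numpy as np
a=cv2.imread("pics/top0.png")[150:260,125:315];b=cv2.imread("pics/side0.png")[160:340,170:300]
a=cv2.resize(a,None,fx=4,fy=4,interpolation=2)[:, :760];b=cv2.resize(b,None,fx=3.3,fy=3.3,interpolation=2)
cv2.imwrite("pics/tz.png",a);cv2.imwrite("pics/sz.png",b)
E
```

```text
(no output)
```

View pics/tz.png

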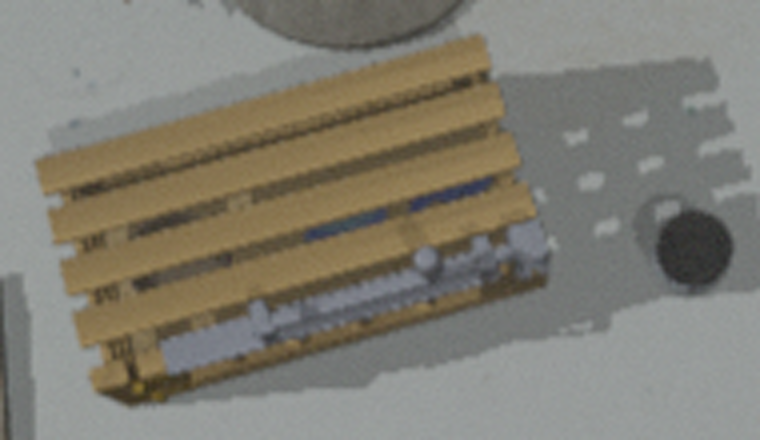

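View pics/sz.png

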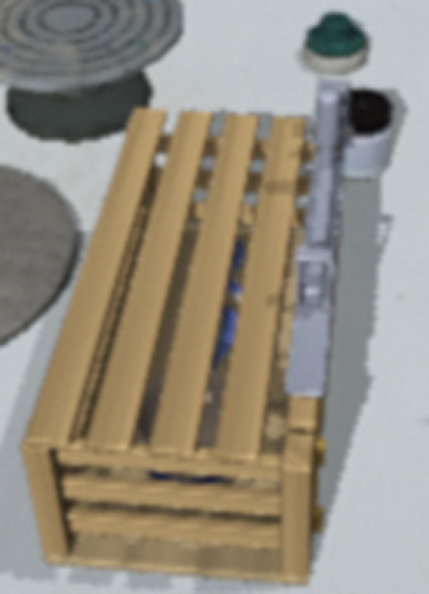

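In the top crop, the knob head is at (428,260), which is top px (232,215). The keeper is at about (528,250), and the dark-lidded jar just beyond it. The side crop shows the bolt's guide at (312,280), and the knob lies further along, against the bar, at about (330,90).

```bash
cat >h.py <<'E'
from rig import robot,cams
import numpy as np,cv2
np.set_printoptions(precision=4,suppress=True)
def cast(n,u,v,z,info=None):
    i=info or cams.camera_info(n);P=np.array(i["pose"]);d=P[:3,:3]@np.linalg.inv(i["intrinsics"])@[u,v,1.];c=P[:3,3]
    return c+d*(z-c[2])/d[2]
def proj(n,p,info=None):
    i=info or cams.camera_info(n);P=np.array(i["pose"]);q=i["intrinsics"]@(P[:3,:3].T@(np.array(p)-P[:3,3]));return q[:2]/q[2]
E
python3 - <<'E'
from h import *
t=lambda x,y,z:cast("top",125+x/4,150+y/4,z)
k=t(428,256,.194);print("knob",k)
c=[t(38,160,.117),t(485,36,.117),t(535,205,.117),t(80,340,.117)]
print(np.array(c));e=c[0]-c[1];print("yaw from slat",np.arctan2(-e[0],e[1]),np.linalg.norm(e))
e=c[3]-c[2];print(np.arctan2(-e[0],e[1]),np.linalg.norm(e))
print("keeper top",t(528,240,.154))
print("bar",t(165,365,.13),t(545,268,.11))
print("side px of knob",proj("side",k))
print(robot.get_obs()["position"], cams.camera_info("wrist")["pose"])
# slat side corners from side
s=lambda x,y,z:cast("side",170+x/3.3,160+y/3.3,z)
print(s(140,110,.117),s(25,440,.117),s(305,115,.117))
E
```

```text
knob [0.5426 0.1018 0.194 ]
[[0.6451 0.3435 0.117 ]
 [0.6946 0.0537 0.117 ]
 [0.5812 0.0343 0.117 ]
 [0.5279 0.3241 0.117 ]]
yaw from slat 0.16913404730451354 0.29395536958504875
0.18200151081545227 0.29460699919267325
keeper top [0.5527 0.042  0.154 ]
bar [0.5048 0.2704 0.13  ] [0.5418 0.0324 0.11  ]
side px of knob [269.3201 186.0557]
[0.247  0.5736 0.2914] [[ 0.3946  0.8788  0.2684  0.1735]
 [ 0.9189 -0.3769 -0.1169  0.6052]
 [-0.0015  0.2927 -0.9562  0.3843]
 [ 0.      0.      0.      1.    ]]
[0.6897 0.0628 0.117 ] [0.6428 0.3498 0.117 ] [0.5738 0.0363 0.117 ]
```

```bash
python3 -m crank '[[-4.58,-3.16,-0.3,0,0,0,0],[-4.58,-3.16,-0.3,0,0,0,0],[-4.58,-3.16,-0.3,0,0,0,0],[-4.58,-3.16,-0.3,0,0,0,0],[-4.58,-3.16,-0.3,0,0,0,0]]' 20; python3 -m crank '[[-4.58,-3.16,-0.3,0,0,0.165,0],[0,0,0,0,0,0.165,0],[0,0,0,0,0,0.165,0],[0,0,0,0,0,0.165,0],[0,0,0,0,0,0.165,0]]'; python3 -m crank '[[0,0,0,0,0,0.165,0],[0,0,0,0,0,0,0]]'
python3 - <<'E'
from h import *
o=robot.get_obs();p=o["position"]
from scipy.spatial.transform import Rotation as R
r=R.from_quat(o["tool_rot"]).as_matrix();print(r)
d=np.array([.5426,.1018,.174+.051])-p;print(o["q"],d,"tool:",r.T@d*100)
E
```

```text
time: 0.72
position: [0.3956, 0.3366, 0.3071]
tool_rot: [0.202, 0.979, -0.0, -0.0]
ft_force: [0.2, 0.3, 0.2]
grip_width: 0.0874
grip_force: 0.0
time: 1.35
position: [0.4244, 0.2909, 0.3099]
tool_rot: [0.58, 0.815, -0.0, -0.0]
ft_force: [0.1, -0.1, 0.1]
grip_width: 0.0867
grip_force: 0.0
time: 1.6
position: [0.4244, 0.291, 0.3099]
tool_rot: [0.642, 0.766, -0.0, -0.0]
ft_force: [-0.5, 0.5, -0.3]
grip_width: 0.087
grip_force: 0.0
[[-0.175   0.9846 -0.0008]
 [ 0.9846  0.175  -0.0004]
 [-0.0003 -0.0009 -1.    ]]
[ 0.3837  0.3569  1.685  -0.0001  1.1005  0.2078] [ 0.1182 -0.1892 -0.0849] tool: [-20.6951   8.3357   8.4898]
```

```bash
python3 -m crank '[[-5.2,2.08,0,0,0,0,0],[-5.2,2.08,0,0,0,0,0],[-5.2,2.08,0,0,0,0,0],[-5.1,2.08,0,0,0,0,0],[0,0,0,0,0,0,0]]' | sed -n 2p
python3 - <<'E'
from h import *
i=cams.camera_info("wrist");im=cams.camera("wrist")[:,:,::-1]
cv2.imwrite("pics/w1.png",im);np.savez("w1.npz",K=i["intrinsics"],P=i["pose"])
print(robot.get_obs()["position"],proj("wrist",[.5426,.1018,.194],i))
E
```

```text
position: [0.5447, 0.0983, 0.3101]
[0.543  0.1001 0.3098] [249.591  204.2639]
```

View pics/w1.png

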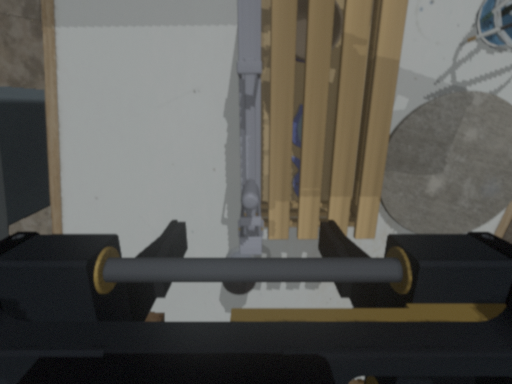

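The knob head is at about px (251,200). That agrees with the projected (249.6,204). The bolt runs vertically in the image, so the tool is square to the gate.

```bash
python3 - <<'E'
from h import *
from scipy.spatial.transform import Rotation as R
z=np.load("w1.npz");i=dict(intrinsics=z["K"],pose=z["P"])
k=cast("wrist",251,201,.194,i);o=robot.get_obs()
r=R.from_quat(o["tool_rot"]).as_matrix();print(k,r.T@(k-[0,0,.02-.051]-o["position"])*100)
a=cast("wrist",249,5,.13,i);b=cast("wrist",249,70,.13,i);print(a,b,np.arctan2(b[0]-a[0],a[1]-b[1]))
E
```

```text
[0.5433 0.1048 0.194 ] [0.451  0.108  8.4827]
[0.5145 0.2602 0.13  ] [0.5232 0.2089 0.13  ] 0.16903460486206387
```

```bash
python3 -m crank '[[0.35,0.1,2.7,0,0,0,0],[0,0,2.7,0,0,0,0.3],[0,0,2.7,0,0,0,0.5],[0,0,0,0,0,0,0.7],[0,0,0,0,0,0,0.75]]' 10;python3 -m crank '[[0,0,0,0,0,0,0.9],[0,0,0,0,0,0,1],[0,0,0,0,0,0,1]]' 25;
```

```text
time: 2.9
position: [0.5428, 0.1061, 0.23]
tool_rot: [0.642, 0.766, 0.0, 0.0]
ft_force: [0.3, -0.4, 1.0]
grip_width: 0.0552
grip_force: 0.0
time: 3.28
position: [0.543, 0.1052, 0.2298]
tool_rot: [0.643, 0.766, 0.0, 0.0]
ft_force: [-0.4, 0.3, 0.3]
grip_width: 0.0247
grip_force: 0.0
```

```bash
python3 -m crank '[[0,0,0,0,0,0,1],[0,0,0,0,0,0,1],[0,0,0,0,0,0,1]]' 25;
```

```text
time: 3.65
position: [0.5424, 0.1051, 0.2294]
tool_rot: [0.643, 0.766, -0.0, -0.0]
ft_force: [-2.6, -1.0, 3.2]
grip_width: 0.0153
grip_force: 25.0
```

```bash
python3 -m crank '[[0,0,-0.4,0,0,0,1],[0,0,-0.4,0,0,0,1],[0,0,-0.25,0,0,0,1],[0,0,0,0,0,0,1]]' 25;
```

```text
time: 4.15
position: [0.5424, 0.1052, 0.2397]
tool_rot: [0.643, 0.766, -0.0, -0.0]
ft_force: [-2.7, -1.4, -1.1]
grip_width: 0.0154
grip_force: 25.0
```

The bolt is up 10 mm and only its weight shows on the wrist. Next I draw it along tool +x.

```bash
python3 -m crank '[[0.6,0,0,0,0,0,1],[0.6,0,0,0,0,0,1],[0,0,0,0,0,0,1]]' 25;
```

```text
time: 4.53
position: [0.5401, 0.1181, 0.2396]
tool_rot: [0.643, 0.766, 0.0, -0.001]
ft_force: [-1.8, 0.6, -1.6]
grip_width: 0.0153
grip_force: 25.0
```

```bash
python3 -m crank '[[0.6,0,0,0,0,0,1],[0.6,0,0,0,0,0,1],[0.6,0,0,0,0,0,1],[0,0,0,0,0,0,1]]' 25;
python3 - <<'E'
from h import *
from scipy.spatial.transform import Rotation as R
o=robot.get_obs();p=np.array(o["position"]);y=R.from_quat(o["tool_rot"]).as_matrix()
print(p,o["ft_force"],y[:,0])
i=cams.camera_info("wrist");cv2.imwrite("pics/w2.png",cams.camera("wrist")[:,:,::-1])
# arc plan: radius .167 about hinge; tool frame increments for dtheta=0.0425 x8
L=.197-.030
for d in (.034,.0425):
    print(d,"local shift x (radial) , y(out -):",L*(1-np.cos(d))*100,-L*np.sin(d)*100)
E
```

```text
time: 5.03
position: [0.5371, 0.1357, 0.2396]
tool_rot: [0.643, 0.766, 0.0, -0.001]
ft_force: [-3.1, -0.1, -1.9]
grip_width: 0.015
grip_force: 25.0
[0.5371 0.1357 0.2396] [-3.1465 -0.1071 -1.9077] [-0.1736  0.9848  0.001 ]
0.034 local shift x (radial) , y(out -): 0.009651670168696636 -0.5676906101895892
0.0425 local shift x (radial) , y(out -): 0.015079917453249169 -0.7095363549728128
```

View pics/w2.png

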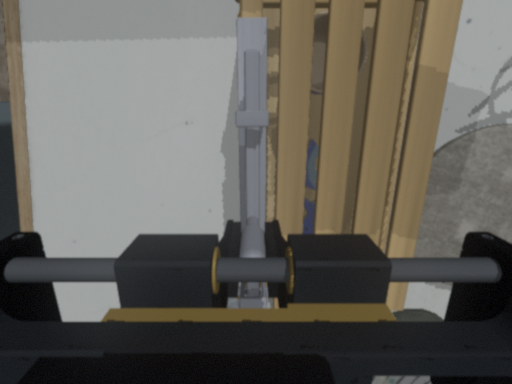

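Drawn back 31 mm with small forces, and the gate is still shut. The knob is held at about px (253,240). Now I swing the gate along its arc.

```bash
python3 -m crank '[[0.01,-0.7,0,0,0,0.042,1],[0.01,-0.7,0,0,0,0.042,1],[0,0,0,0,0,0,1]]' 30; python3 -m crank '[[0.01,-0.7,0,0,0,0.042,1],[0.01,-0.7,0,0,0,0.042,1],[0.01,-0.7,0,0,0,0.042,1],[0,0,0,0,0,0,1]]'
```

```text
time: 5.45
position: [0.5253, 0.1331, 0.2404]
tool_rot: [0.674, 0.738, 0.002, 0.002]
ft_force: [1.2, 1.5, -1.8]
grip_width: 0.0151
grip_force: 30.0
time: 5.95
position: [0.5043, 0.1321, 0.2403]
tool_rot: [0.719, 0.695, 0.001, 0.001]
ft_force: [1.2, -0.2, -1.4]
grip_width: 0.0151
grip_force: 30.0
```

```bash
python3 -m crank '[[0.01,-0.7,0,0,0,0.042,1],[0.01,-0.7,0,0,0,0.042,1],[0.01,-0.7,0,0,0,0.046,1],[0,0,0,0,0,0,1],[0,0,0,0,0,0,1]]'
python3 - <<'E'
from h import *
from scipy.spatial.transform import Rotation as R
o=robot.get_obs();p=np.array(o["position"]);r=R.from_quat(o["tool_rot"]).as_matrix()
s=np.array([.5371,.1357]);a=.1745
cx=np.array([np.cos(a),np.sin(a)]);cy=np.array([-np.sin(a),np.cos(a)]);h=s+.166*cy
v=p[:2]-h;print("angle",np.arctan2(-v@cx,-v@cy),"radius",np.linalg.norm(v),"tool turn",np.arctan2(r[0,0],r[1,0])+a, o["ft_force"])
cv2.imwrite("pics/w3.png",cams.camera("wrist")[:,:,::-1])
t=cams.camera("top")[:,:,::-1][150:270,125:315];cv2.imwrite("pics/t3.png",cv2.resize(t,None,fx=4,fy=4,interpolation=2))
E
```

```text
time: 6.58
position: [0.4833, 0.134, 0.2401]
tool_rot: [0.763, 0.646, 0.001, 0.001]
ft_force: [2.1, -1.8, -3.0]
grip_width: 0.0149
grip_force: 30.0
angle 0.324472206076879 radius 0.16710304744521584 tool turn 0.33941313795183276 [ 2.1298 -1.814  -2.9802]
```

View pics/t3.png

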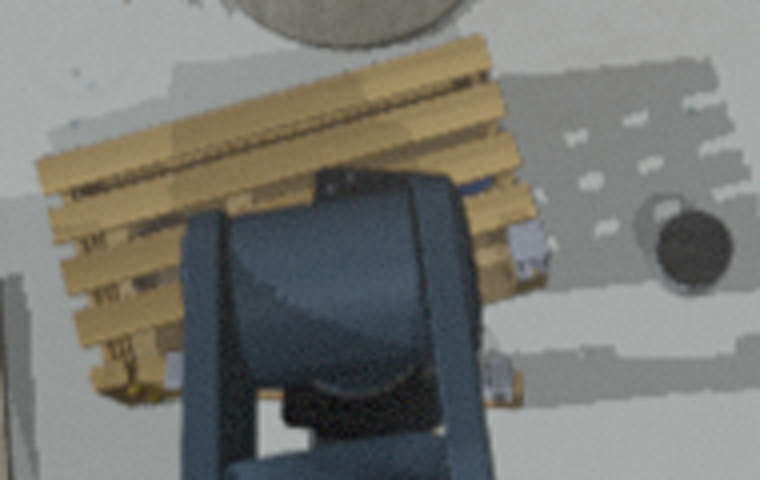

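View pics/w3.png

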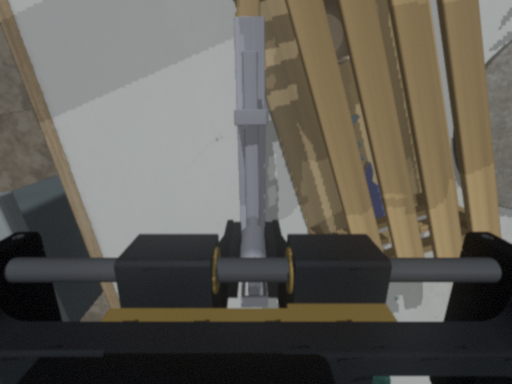

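The gate's bolt end stands out at top-crop px (520,385), clear of the post at (545,280). The knob is still in the pads and the bolt is still drawn back. The angle works out at about 0.325, so I'll nudge it slightly and hand in.

```bash
python3 -m crank '[[0,-0.2,0,0,0,0.005,1],[0,0,0,0,0,0,1],[0,0,0,0,0,0,1]]' && python3 -c "
from rig import ticket;print(ticket.hand_in())"
```

```text
time: 7.05
position: [0.4801, 0.1345, 0.2398]
tool_rot: [0.765, 0.644, 0.0, 0.0]
ft_force: [2.4, -1.8, -1.3]
grip_width: 0.0154
grip_force: 30.0
the job is handed in; nothing more can be done
None
```

I lifted the bolt about 10 mm over the lip and drew it back about 31 mm with the gate shut, then swung the gate until its bolt end stood about 8 cm out by my estimate; the job was handed in at about 7 s, still holding the knob, and I made no contact with the cup, jar or timer that I know of.

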